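Put the spacer and bearings back on a winch stem

TASK

The sheet winch on the wooden board is being put back together after cleaning. Thread its three rings onto the stepped stem, widest bore first: the bronze spacer, then the larger roller bearing, then the smaller roller bearing, each lowered (not dropped) over the stem until it sits flat and fully home on its own step, so that the drum can go on next. Keep each ring the way up it lies, leave the drum and the other things on the counter where they are, and let go of everything.

Things in the scene. Friction and masses are not known exactly. Their poses are not given: they have to be found in the camera images.
- winch: Winch without its drum, fixed: dark wooden board 150 x 150 x 18 mm, on it a round dark grey metal base (132 mm wide, rim top z = 29 mm, boss 76 mm wide with top z = 34 mm) and an upright stepped steel stem up to z = 96 mm. Origin: centre of the board's underside, on the stem's axis, z up. Stem diameters: 51.6 mm (z 34 to 55), 39.6 mm (55 to 74), 27.6 mm (74 to 90), 21 mm (90 to 96)
- seat_low (a point): point on the stem's axis at z = 34 mm of the winch: top of the boss, where the spacer's underside rests
- seat_mid (a point): point on the stem's axis at z = 55 mm of the winch: the first step, where the larger bearing's underside rests (1 mm above the seated spacer)
- seat_top (a point): point on the stem's axis at z = 74 mm of the winch: the second step, where the smaller bearing's underside rests (1 mm above the seated larger bearing)
- stem_top (a point): top of the stem, on its axis, z = 96 mm of the winch. The upper edge of every step has a 2 to 3 mm chamfer that leads a ring in; a ring has about 1.2 mm of play all round on its own diameter
- spacer: plain bronze ring with a groove round its outside: outside 68 mm, bore 54 mm, 20 mm high, 0.25 kg. Lies flat; origin at the centre of its underside, z up
- lower_bearing: larger roller bearing, a ring-shaped black cage with steel rollers round it: outside 64 mm, bore 42 mm, 18 mm high, 0.15 kg. Lies flat; origin at the centre of its underside, z up
- upper_bearing: smaller roller bearing, a ring-shaped black cage with steel rollers round it: outside 54 mm, bore 30 mm, 18 mm high, 0.10 kg. Lies flat; origin at the centre of its underside, z up
- drum: the winch's steel drum, waisted, up to 106 mm wide and 106 mm high, standing on the counter to the right of the winch and behind; origin at the centre of its underside. Leave it
- tape_roll: roll of tape lying flat, 98 mm wide, 36 mm high; origin at the centre of its underside. Leave it
- caliper: caliper lying flat, 210 x 72 x 14 mm; origin at its middle underneath. Leave it
- parts_tin: small open tin of parts, 74 mm wide, 48 mm high; origin at the centre of its underside. Leave it
- nipple_0: brass hexagon pipe nipple standing up, 34 x 39 x 53 mm; origin at the centre of its underside. Leave it
- nipple_2: brass hexagon pipe nipple standing up, 42 x 47 x 65 mm; origin at the centre of its underside. Leave it
- marker_0: black marker pen lying flat, 129 x 17 x 19 mm; origin at its middle underneath. Leave it
- small_carton_1: small white carton, 71 x 57 x 63 mm; origin at the centre of its underside. Leave it
There are look-alikes about, which are no part of the job. Leave any green or purple look-alike of the spacer alone.

How it is judged (in metres and radians):
On the way, in this order (a step that is already met when the one before it is completed fails the run):
1. the bronze spacer sits home on its step (horizontal distance between spacer and seat_low below 0.004 m and z of spacer in the frame of seat_low between -0.003 and 0.003 m and angle between spacer's own z axis and vertical below 0.06 rad), for 0.2 s.
2. the larger roller bearing sits home on its step (horizontal distance between lower_bearing and seat_mid below 0.004 m and z of lower_bearing in the frame of seat_mid between -0.003 and 0.003 m and angle between lower_bearing's own z axis and vertical below 0.06 rad), for 0.2 s.
3. the smaller roller bearing sits home on its step (horizontal distance between upper_bearing and seat_top below 0.004 m and z of upper_bearing in the frame of seat_top between -0.003 and 0.003 m and angle between upper_bearing's own z axis and vertical below 0.06 rad), for 0.2 s.
At the end, for the whole second after the job is handed in: All three rings are on the stem in order and released: bronze spacer on the boss, larger bearing on the first step, smaller bearing on the second; each within 4 mm of the stem's axis, its underside within 3 mm of its seat, the same way up as it lay and level to 0.06 rad, at rest (all of step 1 and all of step 2 and all of step 3 and contact force between the fingers and spacer below 0.1 N and contact force between the fingers and lower_bearing below 0.1 N and contact force between the fingers and upper_bearing below 0.1 N and linear speed of each of spacer, lower_bearing, upper_bearing below 0.02 m/s); the robot touches nothing.
It fails at once if the bronze spacer is dropped onto the stem (faster than 0.6 m/s downward over the stem) (horizontal distance between spacer and stem_top below 0.02 m and z of spacer in the frame of stem_top below 0.03 m and linear speed of spacer above 0.6 m/s).
It fails at once if the larger roller bearing is dropped onto the stem (faster than 0.6 m/s downward over the stem) (horizontal distance between lower_bearing and stem_top below 0.02 m and z of lower_bearing in the frame of stem_top below 0.03 m and linear speed of lower_bearing above 0.6 m/s).
It fails at once if the smaller roller bearing is dropped onto the stem (faster than 0.6 m/s downward over the stem) (horizontal distance between upper_bearing and stem_top below 0.02 m and z of upper_bearing in the frame of stem_top below 0.03 m and linear speed of upper_bearing above 0.6 m/s).
It fails at once if the drum or another bystander is shifted more than 30 mm (distance of any of drum, parts_tin, nipple_0, nipple_2 from where it was at the start of the episode above 0.03 m).
It also fails if it takes over 72 s, if anything falls off the work surface, if the arm or the gripper's body presses on something with over 40 N, if the wrist force passes 120 N, or if a joint passes its speed limit or range.

ROBOT

A 6-joint arm with a two-finger parallel gripper is mounted at the origin on a cart in front of the work surface, level with it; the furniture and walls round the work are solid. World frame = base frame: x ahead of the robot, y to its left, z up, the work surface at z = 0. Lengths are in mm, angles in rad, forces in N, time in s.
With the tool pointing down it reaches from about 350 to 875 mm from the base axis. Payload 4.2 kg.
Tool frame: the origin (TCP) lies between the finger pads; the fingertips stand 25 mm ahead of it and the grasp point (between the pads) lies 6 mm ahead of it; z points along the fingers, y is the line along which they close (so a half turn about z gives the same grasp; the last joint's range is limited). The gripper opens to 85 mm and grips with 20 to 120 N. Pads are 22 mm wide; open, the fingers measure 114 mm over their backs; the gripper's body (76 mm by 85 mm) begins 54 mm behind the grasp point. The pads swing forward as they close: fully open they stand 13 mm farther back than shut.
Start: joints at [-0.918, 0.385, 0.008, 0, -1.194, -0.259], TCP at [239.826, -577.133, 256.312] pointing down, gripper open.
Joint ranges: [-3.14, 3.14], [-1.21, 2.06], [-1.07, 1.41], [-3.16, 2.05], [-2.99, -0.16], [-3.1, 3.1]. Speed limits (rad/s): [2.79, 2.79, 3.14, 3.14, 3.14, 3.14].

INTERFACE

Orientations are given as a unit quaternion [x, y, z, w].
In Python, from bench import arm gives the robot as it stands.
- The arm moves only by the shell command python3 -m pendant 'ROWS'. ROWS is JSON, a list of rows, each a list of 7 numbers: the shift along the tool's x, y, z in m, then the turn, a rotation vector about the tool's x, y, z in degrees, then the finger opening in m, from 0 to 0.0854. In form: [[x, y, z, wx, wy, wz, fingers], ...]. A call has 1 to 12 rows; each row shifts and turns the commanded pose from where the row before left it, along the tool's axes as they then stand; what a row does not reach is not made up. A row lasts 1/10 s, in which the tool goes at most 50 mm and 8.59 degrees, less where a joint would pass 70% of its speed; a pose out of reach is approached as far as the arm can. A call is refused whole if a number of a shift passes 0.05 or a number of a turn 8.59, either way. A call with a gripper value outside its range is refused whole. The fingers move at their own pace and stop on an object; the grip force is fixed at half the most. Time passes only in rows, so rows that do not move let the fingers close. It gives the time, the measured TCP pose, the force, the opening and the grip force at its end, in the units of the state.
- arm.read_state(): the state, without advancing time (a new reading comes with each control period).
- arm.get_image(name): name is "scene" or "side" or "wrist"; returns a dict with "image" (384x512x3 uint8, red, green, blue), "fx", "fy", "cx", "cy" (pixels), "xyz" and "rotation" of the camera in the world. Camera axes: x right, y down, z forward; pixel columns grow to the right and rows downward; lengths in mm; the calibration is good to about 2 mm. A picture is of the moment at which its call begins. There is no depth.
- arm.job_done(): hands the job in; it is judged then, once.
The state is a dict: "clock": time; "joints": joint angles; "joint_vel": joint speeds; "joint_efforts": joint torques, N m; "position": TCP position; "ee_rot": TCP orientation; "contact_force": force on the tool from outside, world axes, zero at the start; "wrist_torque": the same for the moment, N m; "gripper_width": finger opening in mm; "grasp_force": force on a finger pad.
Only numpy, scipy, OpenCV 4.12 (cv2) and the standard library are available. Lean on these libraries where they do the work, as an engineer would, in place of code of your own. Each camera call takes 0.05 s, during which the arm holds its last target. There are 200 camera calls.

## Working session

There is one attempt and no reset: what is moved stays moved. The work goes in short steps, Python scripts to look and compute and a shell command to move; the robot and the scene stay as the last step left them, time stands still between calls to the robot, and variables do not carry over. Pictures are saved under pics/ and viewed, at most 10 in all, crops included, and the job is handed in when it is done.

```bash
mkdir -p pics
cat > h.py <<'E'
import numpy as np, cv2, pickle
from scipy.spatial.transform import Rotation as R
from bench import arm
def snap(n,f):
    d=arm.get_image(n); cv2.imwrite(f'pics/{f}.png',cv2.cvtColor(d['image'],cv2.COLOR_RGB2BGR)); pickle.dump(d,open(f'pics/{f}.pkl','wb')); return d
def load(f): return pickle.load(open(f'pics/{f}.pkl','rb'))
def rot(d):
    r=np.array(d['rotation']); return r if r.shape==(3,3) else R.from_quat(r).as_matrix()
def px2w(d,u,v,z):
    ray=rot(d)@np.array([(u-d['cx'])/d['fx'],(v-d['cy'])/d['fy'],1]); c=np.array(d['xyz']); return c+ray*(z-c[2])/ray[2]
def w2px(d,p):
    q=rot(d).T@(np.array(p)-d['xyz']); return np.array([d['fx']*q[0]/q[2]+d['cx'],d['fy']*q[1]/q[2]+d['cy']])
E
python3 - <<'E'
from h import *
ims=[]
for n in ['scene','side','wrist']:
    d=snap(n,n+'0'); print(n,d['xyz'],np.round(rot(d),3).tolist(),d['fx'],d['cx'],d['cy']); ims.append(d['image'])
s=arm.read_state(); print(s['position'],s['ee_rot'],s['clock'])
cv2.imwrite('pics/a.png',cv2.resize(cv2.imread('pics/scene0.png'),(800,600),interpolation=cv2.INTER_CUBIC))
cv2.imwrite('pics/b.png',cv2.resize(cv2.imread('pics/side0.png'),(800,600),interpolation=cv2.INTER_CUBIC))
E
```

```text
scene [ 13.50239039 884.72833786 903.98184603] [[-0.857, -0.295, 0.423], [-0.516, 0.481, -0.709], [0.005, -0.826, -0.564]] 373.1559501774603 255.95916698114695 195.81082384828045
side [  304.79818569 -1557.93380535  1073.62344321] [[0.978, -0.117, 0.173], [-0.209, -0.535, 0.819], [-0.004, -0.837, -0.548]] 464.562571411542 254.2468083031534 183.549882475325
wrist [ 165.46446056 -607.53197473  373.7149556 ] [[-0.384, 0.876, 0.292], [0.923, 0.364, 0.123], [0.001, 0.316, -0.949]] 321.51782624487436 258.74658524877424 199.60892664560737
[ 239.65936268 -576.79194065  255.47916503] [-1.95562786e-01  9.80690816e-01  8.18132105e-04 -2.25174392e-04] 0.15
```

View pics/a.png

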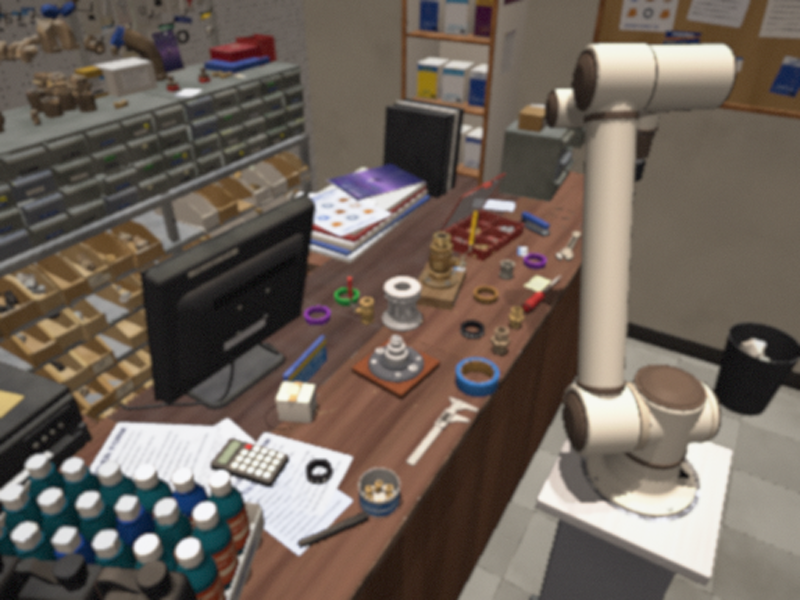

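View pics/b.png

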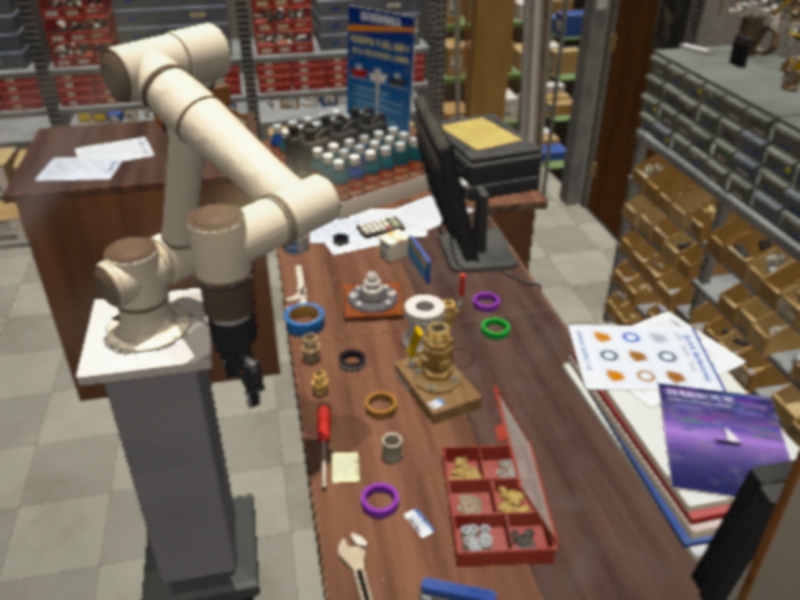

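Scene (800x600 view): possible spacers are the bronze ring (486,295), purple (316,315) and (535,261), green (346,296) and the blue tape roll (477,376). The bronze one matches the description. Black rings lie at (472,329) and (319,471); the winch stem is at (396,345). In the side view: bronze (380,404), black (352,360) and (341,239), stem (372,280).

Run:
```python
from h import *
s,w=load('scene0'),load('side0')
k=512/800
for n,a,b,z in [('bronze',(486,295),(380,404),10),('blackA',(472,329),(352,360),9),('blackB',(319,471),(341,239),9),('stemtop',(396,338),(372,275),96)]:
    print(n,px2w(s,a[0]*k,a[1]*k,z).round(),px2w(w,b[0]*k,b[1]*k,z).round())
out=[]
for d,c in [(s,(486,295)),(s,(472,329)),(s,(319,471)),(s,(396,355)),(w,(380,404)),(w,(352,360)),(w,(341,239)),(w,(372,290))]:
    u,v=int(c[0]*k),int(c[1]*k); im=d['image'][v-25:v+25,u-25:u+25,::-1]; out.append(cv2.resize(im,(200,200),interpolation=cv2.INTER_CUBIC))
cv2.imwrite('pics/c.png',np.vstack([np.hstack(out[:4]),np.hstack(out[4:])]))
```

```text
bronze [ 507. -411.   10.] [ 508. -410.   10.]
blackA [ 472. -247.    9.] [ 473. -248.    9.]
blackB [527. 323.   9.] [531. 323.   9.]
stemtop [560. -15.  96.] [562. -30.  96.]
```

View pics/c.png

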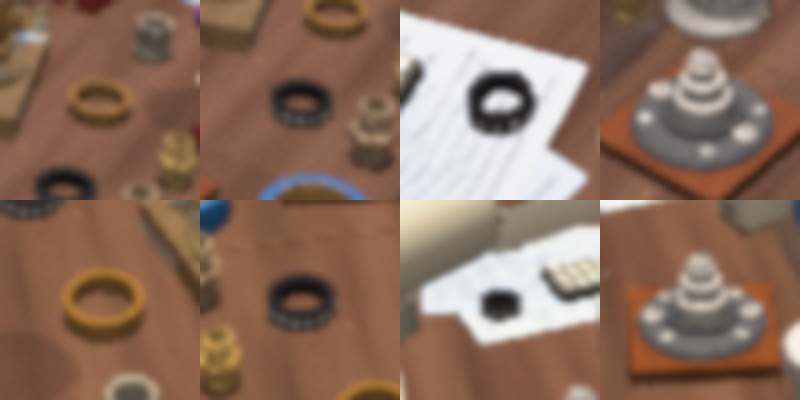

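```bash
python3 -m pendant '[[-0.039,0.0065,0.015,0,0,0,0.0854],[-0.039,0.0065,0.015,0,0,0,0.0854],[-0.039,0.0065,0.015,0,0,0,0.0854],[-0.039,0.0065,0.015,0,0,0,0.0854],[-0.039,0.0065,0.015,0,0,0,0.0854],[-0.039,0.0065,0.015,0,0,0,0.0854],[-0.039,0.0065,0.015,0,0,0,0.0854],[-0.039,0.0065,0.015,0,0,0,0.0854],[0,0,0,0,0,0,0.0854],[0,0,0,0,0,0,0.0854]]'
python3 - <<'E'
from h import *
d=snap('wrist','w1'); cv2.imwrite('pics/w1b.png',cv2.resize(cv2.imread('pics/w1.png'),(800,600),interpolation=cv2.INTER_CUBIC))
s=arm.read_state(); print(s['position'],s['ee_rot'],s['clock'],s['contact_force'],d['xyz'])
E
```

```text
clock: 1.15
position: [508.3, -408.6, 135.3]
ee_rot: [-0.197, 0.981, 0.001, -0.001]
contact_force: [-0.3, -0.3, 1.1]
gripper_width: 85.6
grasp_force: 0.0
[ 507.77678459 -409.3504153   136.04553358] [-1.95853688e-01  9.80633025e-01  2.03175577e-04 -4.03114517e-04] 1.2 [-0.37707509 -0.25787495  0.02225463] [ 434.29621671 -439.41577743  253.77013521]
```

View pics/w1b.png

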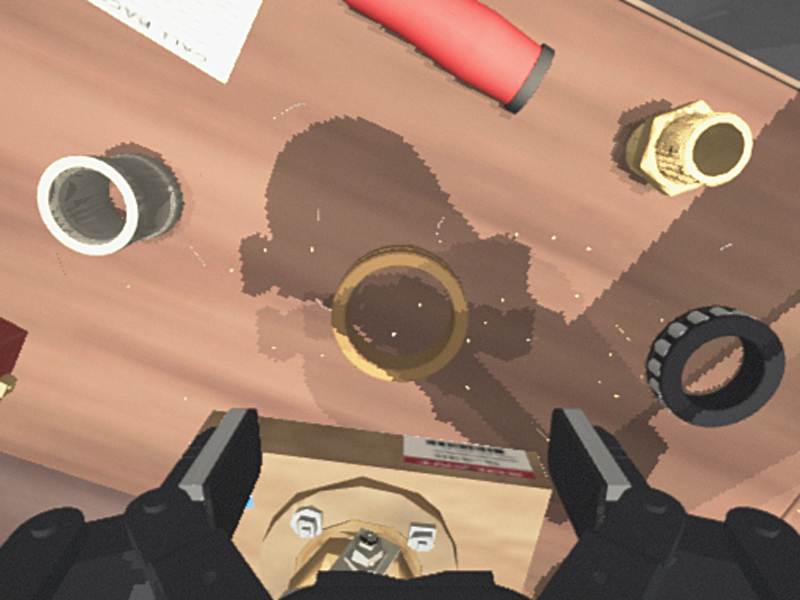

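The bronze ring is centred at about (400,315) in the enlarged wrist view, with one black bearing at (717,365). The brass winch's board lies just below it at (400,440), and the fingers straddle the ring's column.

```bash
cat >> h.py <<'E'
from scipy.optimize import minimize
def circ(d,x,y,z,r,n=72):
    t=np.linspace(0,2*np.pi,n,endpoint=False); return np.array([w2px(d,(x+r*np.cos(a),y+r*np.sin(a),z)) for a in t])
def fit(d,x0,y0,circles,rng=12,freeR=False):
    """chamfer fit of circles [(z,r)..] to Canny edges; returns best x,y(,radius scale),cost"""
    g=cv2.GaussianBlur(cv2.cvtColor(d['image'],cv2.COLOR_RGB2GRAY),(0,0),.8)
    dt=np.minimum(cv2.distanceTransform(255-cv2.Canny(g,40,90),cv2.DIST_L2,5),4)
    def c(p):
        k=p[2] if len(p)>2 else 1
        P=np.vstack([circ(d,p[0],p[1],z,r*k) for z,r in circles]).astype(np.float32)
        return cv2.remap(dt,P[:,0].reshape(-1,1),P[:,1].reshape(-1,1),cv2.INTER_LINEAR,borderValue=4).mean()
    G=[(c((x0+a,y0+b)),x0+a,y0+b) for a in np.arange(-rng,rng+1,2) for b in np.arange(-rng,rng+1,2)]
    b=min(G); p=[b[1],b[2]]+([1.] if freeR else [])
    s=np.vstack([p]+[np.array(p)+(1.5 if i<2 else .03)*np.eye(len(p))[i] for i in range(len(p))])
    m=minimize(c,p,method='Nelder-Mead',options=dict(initial_simplex=s,xatol=.02,fatol=1e-4)); return m.x.round(3),round(m.fun,2)
def totool(d_world):
    s=arm.read_state(); return R.from_quat(s['ee_rot']).as_matrix().T@np.array(d_world)
E
python3 - <<'E'
from h import *
d=load('w1'); k=.64
print(px2w(d,400*k,320*k,20), px2w(d,715*k,360*k,18))
print('bronze',fit(d,*px2w(d,400*k,320*k,20)[:2],[(20,34),(20,27)],freeR=True))
for ro,ri in [(32,21),(27,15)]: print(ro,fit(d,*px2w(d,722*k,370*k,18)[:2],[(18,ro),(18,ri)],freeR=True))
for z in (0,20): print('board edge',[px2w(d,u*k,v*k,z).round() for u,v in [(212,412),(550,455)]])
s=arm.read_state(); print(s['position'], totool([508-s['position'][0],-410-s['position'][1],0]))
c=R.from_quat(s['ee_rot']).as_matrix(); print('tool in cam px grasp', w2px(d,np.array(s['position'])+c@[0,0,6])/k)
E
```

```text
[ 510.55724874 -409.63908997   20.        ] [ 469.11147462 -252.5832591    18.        ]
bronze (array([ 510.375, -410.337,    0.995]), np.float64(0.53))
32 (array([ 473.824, -245.276,    0.995]), np.float64(0.71))
27 (array([ 472.081, -252.186,    1.022]), np.float64(1.34))
board edge [array([ 610., -485.,    0.]), array([ 561., -293.,    0.])]
board edge [array([ 596., -481.,   20.]), array([ 551., -305.,   20.])]
[ 507.77678459 -409.3504153   136.04553358] [ 4.34285104e-02 -6.85491970e-01 -3.50518156e-04]
tool in cam px grasp [401.8126677  440.08523468]
```

```bash
python3 -m pendant '[[-0.002,-0.002,0.03,0,0,0,0.0854],[0,0,0.03,0,0,0,0.0854],[0,0,0.03,0,0,0,0.0854],[0,0,0.02,0,0,0,0.0854],[0,0,0.005,0,0,0,0.0854],[0,0,0,0,0,0,0.0854],[0,0,0,0,0,0,0.06],[0,0,0,0,0,0,0.06],[0,0,0,0,0,0,0.06],[0,0,0,0,0,0,0.06]]'
```

```text
clock: 2.2
position: [511.6, -411.5, 24.2]
ee_rot: [-0.196, 0.981, -0.001, 0.001]
contact_force: [-2.0, -1.2, 6.3]
gripper_width: 66.9
grasp_force: 67.3
```

```bash
python3 -m pendant '[[0,0,-0.005,0,0,0,0.06],[0,0,-0.015,0,0,0,0.06],[0,0,-0.03,0,0,0,0.06],[0,0,-0.04,0,0,0,0.06],[0,0,-0.04,0,0,0,0.06],[0,0,-0.03,0,0,0,0.06],[0,0,-0.01,0,0,0,0.06],[0,0,0,0,0,0,0.06]]'
python3 - <<'E'
from h import *
d=snap('wrist','w2'); cv2.imwrite('pics/w2b.png',cv2.resize(cv2.imread('pics/w2.png'),(800,600),interpolation=cv2.INTER_CUBIC))
s=arm.read_state();c=R.from_quat(s['ee_rot']).as_matrix(); p=np.array(s['position']);print(p,s['contact_force'],s['gripper_width'])
for t in (10,20): 
  q=p+c@[0,0,t]; print(t,[fit(d,q[0],q[1],[(q[2],34),(q[2],27)],8,True)])
E
```

```text
clock: 3.0
position: [511.1, -410.5, 193.3]
ee_rot: [-0.196, 0.981, -0.001, 0.002]
contact_force: [0.7, -0.6, -1.9]
gripper_width: 66.9
grasp_force: 67.7
[ 510.20605243 -409.94978539  190.9312831 ] [-0.54855583  0.61261357 -1.98568223] 66.9430141246047
10 [(array([ 515.678, -408.439,    1.062]), np.float64(0.48))]
20 [(array([ 510.739, -410.43 ,    1.002]), np.float64(1.76))]
```

View pics/w2b.png

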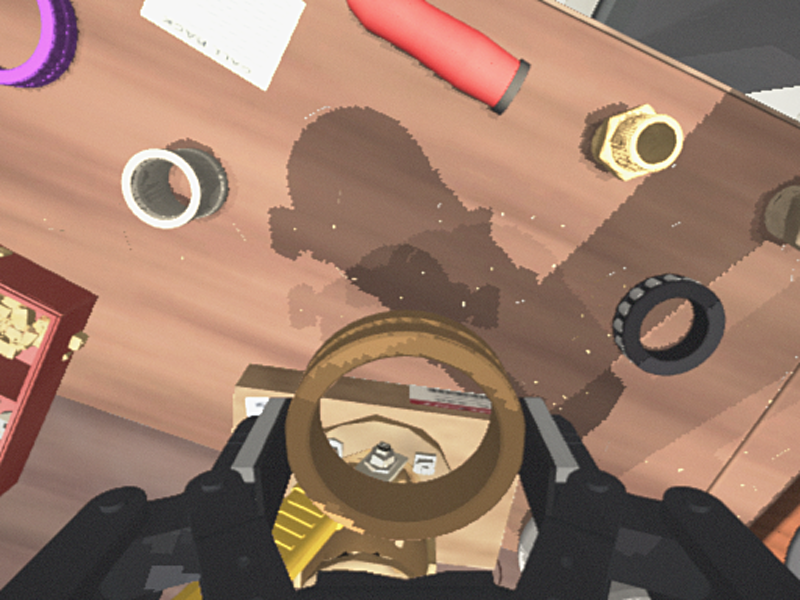

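The bronze ring is held between the pads, level, with its top at about (405,430). I'll carry it to a spot beyond the stem, so the wrist camera sees the stem.

```bash
python3 -m pendant '[[-0.0165,0.0397,0,0,0,0,0.06],[-0.0165,0.0397,0,0,0,0,0.06],[-0.0165,0.0397,0,0,0,0,0.06],[-0.0165,0.0397,0,0,0,0,0.06],[-0.0165,0.0397,0,0,0,0,0.06],[-0.0165,0.0397,0,0,0,0,0.06],[-0.0165,0.0397,0,0,0,0,0.06],[-0.0377,0.0125,0,0,0,0,0.06],[-0.0377,0.0125,0,0,0,0,0.06],[-0.0377,0.0125,0,0,0,0,0.06],[-0.0377,0.0125,0,0,0,0,0.06],[-0.0377,0.0125,0,0,0,0,0.06]]'
python3 -m pendant '[[0,0,0,0,0,0,0.06],[0,0,0,0,0,0,0.06]]'
python3 - <<'E'
from h import *
d=snap('wrist','w3'); cv2.imwrite('pics/w3b.png',cv2.resize(cv2.imread('pics/w3.png'),(800,600),interpolation=cv2.INTER_CUBIC))
s=arm.read_state();c=R.from_quat(s['ee_rot']).as_matrix(); p=np.array(s['position']);print(p,s['contact_force'],s['gripper_width'])
for t in (0,2,4): 
  q=p+c@[0,0,t]; f=fit(d,q[0],q[1],[(q[2],34),(q[2],27)],8,True); print(t,f,c.T@[f[0][0]-q[0],f[0][1]-q[1],0])
E
```

```text
clock: 4.25
position: [660.4, 21.6, 188.0]
ee_rot: [-0.196, 0.981, 0.0, -0.003]
contact_force: [-0.1, -0.3, -1.7]
gripper_width: 67.0
grasp_force: 67.9
clock: 4.45
position: [659.6, 21.1, 187.6]
ee_rot: [-0.196, 0.981, 0.0, -0.003]
contact_force: [-0.3, 0.8, -3.8]
gripper_width: 67.0
grasp_force: 67.9
[659.25256059  20.35359467 188.35658511] [-2.93392910e-01 -5.25522601e-04 -2.08630911e+00] 66.97210972123018
0 (array([656.08 ,  19.817,   0.953]), np.float64(1.39)) [3.13562845 0.72150248 0.0185192 ]
2 (array([657.247,  20.296,   0.969]), np.float64(1.39)) [1.86298464 0.71349805 0.01138427]
4 (array([658.415,  20.804,   0.985]), np.float64(1.39)) [0.57829247 0.73189128 0.00421723]
```

View pics/w3b.png

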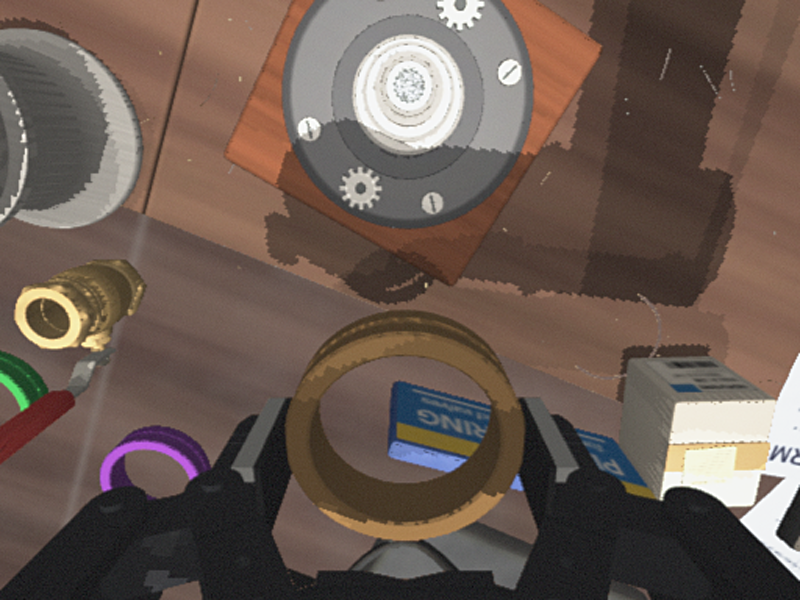

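Stem top at about (410,85), base centre at about (408,105), boss outline about (335-483). The held ring spans columns 287-525.

```bash
cat >> h.py <<'E'
def fit3(d,x0,y0,z0,rs,sp=8,zs=8):
    "ring top centre with free z (horizontal circles of radii rs), local random restarts"
    g=cv2.GaussianBlur(cv2.cvtColor(d['image'],cv2.COLOR_RGB2GRAY),(0,0),.8)
    dt=np.minimum(cv2.distanceTransform(255-cv2.Canny(g,40,90),cv2.DIST_L2,5),4)
    def c(p):
        P=np.vstack([circ(d,p[0],p[1],p[2]+dz,r) for dz,r in rs]).astype(np.float32)
        ok=(P[:,0]>=0)&(P[:,0]<511)&(P[:,1]>=0)&(P[:,1]<383); P=P[ok]
        return cv2.remap(dt,P[:,0].reshape(-1,1),P[:,1].reshape(-1,1),cv2.INTER_LINEAR).mean()
    rg=np.random.default_rng(0); res=[]
    for i in range(25):
        p=np.array([x0,y0,z0])+rg.uniform(-1,1,3)*[sp,sp,zs]*(i>0)
        m=minimize(c,p,method='Nelder-Mead',options=dict(initial_simplex=np.vstack([p]+[p+3*e for e in np.eye(3)]),xatol=.02,fatol=1e-4)); res.append((m.fun,*m.x))
    res.sort(); return np.array(res[:3]).round(2)
E
python3 - <<'E'
from h import *
k=.64
for n in ('w2','w3'):
    d=load(n); R0=rot(d); q=px2w(d,405*k,425*k,load(n)['xyz'][2]-120)
    print(n,q,fit3(d,*q,[(0,34),(0,27)],8,6))
d=load('w3'); q=px2w(d,408*k,105*k,32)
print('base',fit3(d,q[0],q[1],29,[(0,66),(5,38)],8,5))
print('base fixed z',fit(d,q[0],q[1],[(29,66)],8),fit(d,q[0],q[1],[(34,38)],8),fit(d,q[0],q[1],[(34,38),(34,25.8)],8))
print('top',px2w(d,410*k,86*k,96))
E
```

```text
w2 [ 503.8423862  -413.15855866  191.43997814] [[ 4.8000e-01  5.1102e+02 -4.1036e+02  1.8862e+02]
 [ 4.8000e-01  5.1103e+02 -4.1035e+02  1.8863e+02]
 [ 4.8000e-01  5.1101e+02 -4.1036e+02  1.8864e+02]]
w3 [651.96572352  18.27013794 186.46029128] [[  1.38 659.54  21.28 182.47]
 [  1.39 659.51  21.27 182.53]
 [  1.39 659.53  21.29 182.52]]
base [[  1.59 564.78 -16.59  30.76]
 [  1.59 564.76 -16.58  30.74]
 [  1.59 564.85 -16.68  30.96]]
base fixed z (array([558.752, -20.496]), np.float64(2.34)) (array([564.514, -16.662]), np.float64(0.65)) (array([564.533, -16.452]), np.float64(0.84))
top [564.3735567  -16.02765617  96.        ]
```

Run:
```python
from h import *
a,b=load('w2'),load('w3'); r=rot(a).T@(np.array([511.02,-410.36,188.62])-a['xyz'])
p=rot(b)@r+b['xyz']; print('ring top centre now',p)
print('cam-frame',r, 'reproj',w2px(b,p)/.64)
for u in circ(b,*p,34,8): print((u/.64).round(),end=' ')
s=arm.read_state();c=R.from_quat(s['ee_rot']).as_matrix();print(s['position'],(c.T@(p-s['position'])).round(2)); print('move',(c.T@(np.array([564.5,-16.5,0])-[p[0],p[1],0])).round(1))
```

```text
ring top centre now [659.47780567  21.22875945 182.90329549]
cam-frame [2.83918394e-02 3.72482611e+01 1.42147084e+02] reproj [404.39188097 443.53054155]
[361. 534.] [447. 534.] [512. 483.] [519. 403.] [454. 340.] [355. 340.] [290. 402.] [296. 482.] [659.25256059  20.35359467 188.35658511] [-0.57  0.71  5.45]
move [102.2   1.6   0.6]
```

```bash
python3 -m pendant '[[0.034,0.0006,0,0,0,0,0.06],[0.034,0.0005,0,0,0,0,0.06],[0.034,0.0005,0,0,0,0,0.06],[0,0,0.02,0,0,0,0.06],[0,0,0.02,0,0,0,0.06],[0,0,0.01,0,0,0,0.06],[0,0,0,0,0,0,0.06],[0,0,0,0,0,0,0.06],[0,0,0,0,0,0,0.06]]'
python3 - <<'E'
from h import *
d=snap('wrist','w4'); im=cv2.imread('pics/w4.png'); cv2.imwrite('pics/w4b.png',cv2.resize(im[170:380,150:380],(690,630//1)[:2],interpolation=cv2.INTER_CUBIC)[:600])
P=[];b=d
r=np.array([0.028,37.25,142.15]); p=rot(b)@r+b['xyz']; print('ring',p)
for i in range(6): pass
s=arm.read_state();print(s['position'],s['ee_rot'],s['contact_force'])
c=R.from_quat(s['ee_rot']).as_matrix(); print('move',(c.T@(np.array([564.5,-16.5,0])-[p[0],p[1],0])).round(1))
E
```

```text
clock: 5.4
position: [566.6, -17.2, 142.2]
ee_rot: [-0.196, 0.981, -0.0, 0.001]
contact_force: [-0.4, -0.3, -1.2]
gripper_width: 66.8
grasp_force: 67.9
ring [566.49756836 -16.97221454 137.51803488]
[566.54048    -17.0960565  142.20316737] [-1.95669663e-01  9.80669461e-01 -4.02476059e-05  8.88128692e-04] [ 0.55533228 -0.43572603 -1.47737395]
move [ 1.7  1.2 -0. ]
```

View pics/w4b.png

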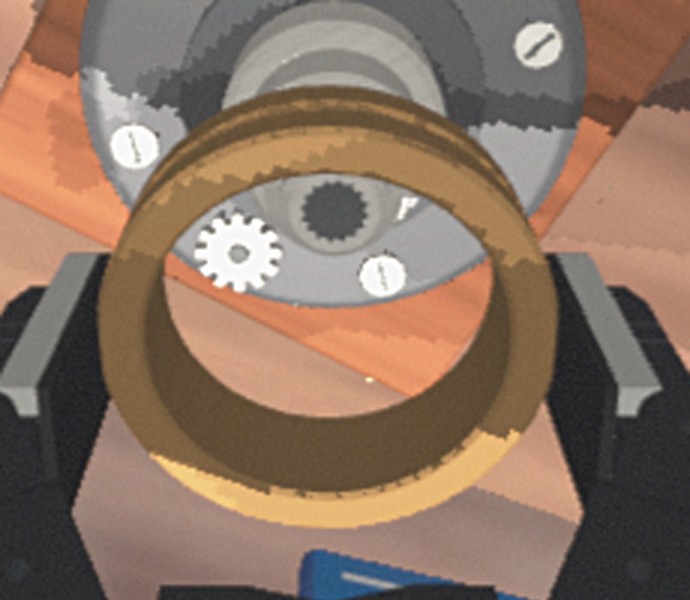

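Through the bore, the stem's socket shows at crop (334,210), close to the ring's centre column at 328.

Run:
```python
from h import *
d=load('w4'); print('stem top',px2w(d,150+334/3,170+210/3,96)); print('base front bottom edge',px2w(d,150+334/3,170+306/3,29))
p=[566.5,-16.97,137.5]
print('ring fit',fit3(d,*p,[(0,34),(0,27)],4,4)[0], 'rows: outer extremes pred', [(3*(w2px(d,np.array(p)+v)-[150,170])).round() for v in [(34*.923,34*.384,0),(-34*.923,-34*.384,0),(-34*.384,34*.923,0),(34*.384,-34*.923,0)]])
```

```text
stem top [564.7089644 -16.2335396  96.       ]
base front bottom edge [620.98344972   7.82138359  29.        ]
ring fit [ 4.300e-01  5.665e+02 -1.696e+01  1.375e+02] rows: outer extremes pred [array([326., 527.]), array([327., 126.]), array([557., 342.]), array([ 96., 341.])]
```

```bash
python3 -m pendant '[[0.0015,0.0012,0.01,0,0,0,0.06],[0,0,0.012,0,0,0,0.06],[0,0,0.015,0,0,0,0.06],[0,0,0.015,0,0,0,0.06],[0,0,0.005,0,0,0,0.06],[0,0,0,0,0,0,0.06],[0,0,0,0,0,0,0.06]]'
python3 - <<'E'
from h import *
d=snap('wrist','w5'); p=rot(d)@np.array([0.028,37.25,142.15])+d['xyz']; print(p,fit3(d,*p,[(0,34),(0,27)],3,3)[0],arm.read_state()['contact_force'])
E
```

```text
clock: 6.15
position: [564.4, -16.6, 84.5]
ee_rot: [-0.196, 0.981, -0.0, 0.0]
contact_force: [-0.6, 0.6, -0.5]
gripper_width: 66.6
grasp_force: 67.9
[564.32243858 -16.38331557  79.78182982] [ 4.2000e-01  5.6437e+02 -1.6320e+01  7.9670e+01] [ 0.63470109 -0.09200993 -2.09371293]
```

```bash
python3 -m pendant '[[0,0,0.004,0,0,0,0.06],[0,0,0.003,0,0,0,0.06],[0,0,0.003,0,0,0,0.06],[0,0,0.004,0,0,0,0.06],[0,0,0.005,0,0,0,0.06],[0,0,0.003,0,0,0,0.06],[0,0,0,0,0,0,0.06]]'
python3 -m pendant '[[0,0,0.002,0,0,0,0.06],[0,0,0.001,0,0,0,0.06],[0,0,0,0,0,0,0.06]]'
```

```text
clock: 6.9
position: [563.7, -16.7, 61.6]
ee_rot: [-0.196, 0.981, -0.0, -0.001]
contact_force: [1.0, -1.0, -1.3]
gripper_width: 66.6
grasp_force: 67.9
clock: 7.2
position: [564.0, -16.6, 59.2]
ee_rot: [-0.196, 0.981, 0.0, -0.0]
contact_force: [-0.2, -0.1, -1.7]
gripper_width: 66.9
grasp_force: 67.9
```

```bash
python3 -m pendant '[[0,0,0.001,0,0,0,0.06],[0,0,0,0,0,0,0.06]]'; python3 -m pendant '[[0,0,0,0,0,0,0.0854],[0,0,0,0,0,0,0.0854],[0,0,0,0,0,0,0.0854],[0,0,0,0,0,0,0.0854],[0,0,-0.01,0,0,0,0.0854],[0,0,-0.03,0,0,0,0.0854],[0,0,-0.04,0,0,0,0.0854],[0,0,-0.04,0,0,0,0.0854],[0,0,-0.01,0,0,0,0.0854],[0,0,0,0,0,0,0.0854]]'
python3 - <<'E'
from h import *
d=snap('wrist','w6'); print(fit3(d,564.4,-16.4,54,[(0,34),(0,27)],4,2)[0],fit(d,564.4,-16.4,[(54,34),(54,27)],6))
cv2.imwrite('pics/w6b.png',cv2.resize(cv2.imread('pics/w6.png')[120:380,100:420],(738,600),interpolation=cv2.INTER_CUBIC))
E
```

```text
clock: 7.4
position: [564.1, -16.6, 58.3]
ee_rot: [-0.196, 0.981, 0.0, 0.0]
contact_force: [0.2, -0.2, -2.5]
gripper_width: 66.6
grasp_force: 67.9
clock: 8.4
position: [565.1, -16.4, 191.2]
ee_rot: [-0.196, 0.981, 0.0, 0.003]
contact_force: [0.6, 0.4, -0.4]
gripper_width: 85.5
grasp_force: 0.0
[  0.64 565.32 -15.86  48.05] (array([564.007, -15.615]), np.float64(0.78))
```

View pics/w6b.png

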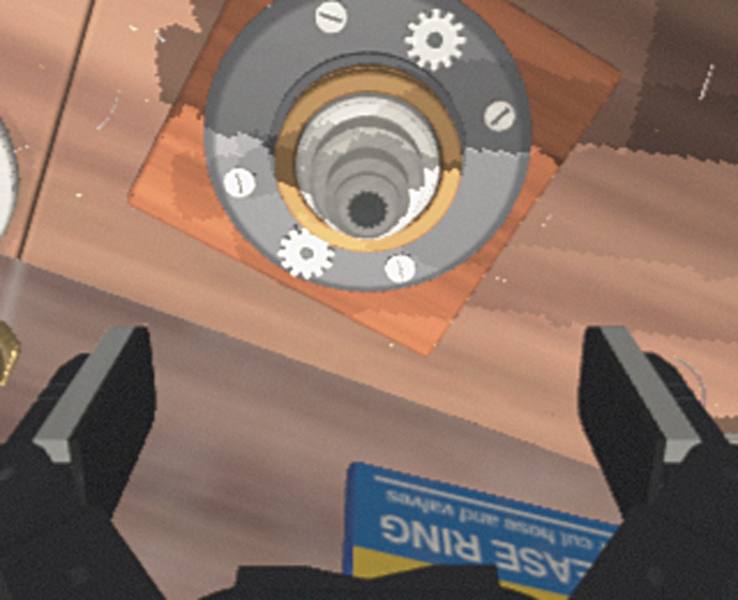

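The spacer is home, concentric round the stem's lowest step. Next is the larger bearing.

```bash
python3 -m pendant '[[0.0287,-0.0295,0.008,0,0,0,0.0854],[0.0287,-0.0295,0.008,0,0,0,0.0854],[0.0287,-0.0295,0.008,0,0,0,0.0854],[0.0287,-0.0295,0.008,0,0,0,0.0854],[0.0287,-0.0295,0.008,0,0,0,0.0854],[0.0287,-0.0295,0.008,0,0,0,0.0854],[0,0,0,0,0,0,0.0854],[0,0,0,0,0,0,0.0854]]'
python3 - <<'E'
from h import *
d=snap('wrist','w7'); print(fit3(d,473.8,-245.3,18,[(0,32),(0,21)],5,3)[0],fit(d,473.8,-245.3,[(18,32),(18,21)],5,True))
s=load('scene0');w=load('side0');k=.64
print('tape',px2w(s,477*k,368*k,36),px2w(w,304*k,314*k,36)); print('nip',px2w(s,500*k,340*k,30),px2w(w,311*k,350*k,30))
cv2.imwrite('pics/w7b.png',cv2.resize(cv2.imread('pics/w7.png'),(800,600),interpolation=cv2.INTER_CUBIC)); print(arm.read_state()['position'])
E
```

```text
clock: 9.25
position: [471.3, -246.7, 138.4]
ee_rot: [-0.194, 0.981, 0.001, -0.002]
contact_force: [-0.3, -1.3, 0.3]
gripper_width: 85.8
grasp_force: 0.0
[   0.86  474.96 -244.7    15.31] (array([ 474.11 , -245.049,    0.989]), np.float64(0.86))
tape [384.60212279 -82.80547591  36.        ] [381.56544219 -77.91982731  36.        ]
nip [ 383.44859317 -215.10707717   30.        ] [ 382.90542527 -217.08004575   30.        ]
[ 472.2025634  -246.08595237  138.97754502]
```

View pics/w7b.png

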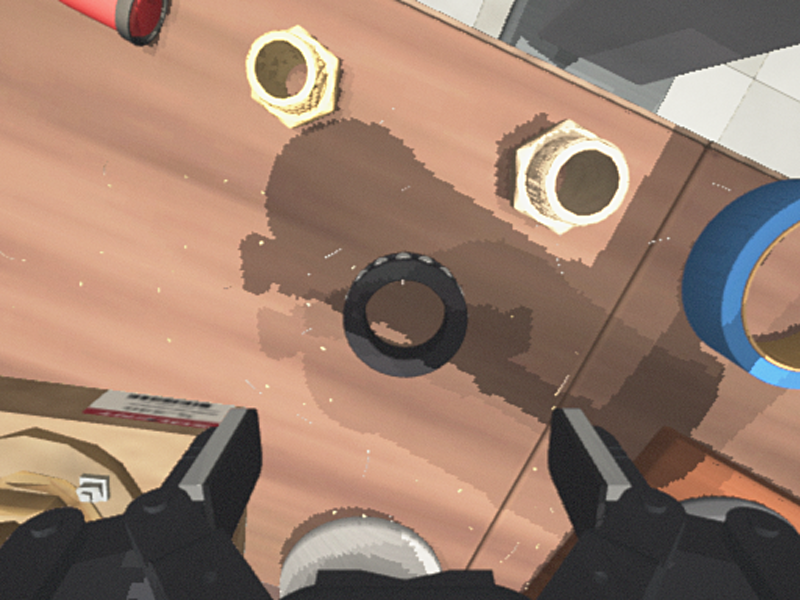

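Run:
```python
from h import *
d=load('w7');k=.64
for v,z in ((515,106),(540,106)): print(px2w(d,370*k,v*k,z))
```

```text
[ 520.39703938 -239.74960314  106.        ]
[ 530.93910427 -235.65265894  106.        ]
```

Run:
```python
from h import *
s,w=load('scene0'),load('side0');d=load('w7');k=.64
print(px2w(s,402*k,285*k,106),px2w(w,425*k,305*k,106),px2w(s,402*k,322*k,6),)
c=px2w(s,402*k,285*k,106)
for cc in (c,px2w(w,425*k,305*k,106)):
  for z in (0,106): P=circ(d,cc[0],cc[1],z,53,24)/k; i=P[:,1].argmin(); print(cc.round(),z,P[i].round())
im=np.hstack([cv2.resize(x['image'][v-35:v+35,u-35:u+35,::-1],(380,380),interpolation=cv2.INTER_CUBIC) for x,u,v in ((s,257,195),(w,272,198))]); cv2.imwrite('pics/dr.png',im)
```

```text
[ 656.45428797 -202.45134658  106.        ] [ 657.35813464 -202.04405796  106.        ] [ 643.81133887 -182.7518315     6.        ]
[ 656. -202.  106.] 0 [367. 512.]
[ 656. -202.  106.] 106 [349. 686.]
[ 657. -202.  106.] 0 [367. 513.]
[ 657. -202.  106.] 106 [349. 688.]
```

The drum stands at (656,-202), 180 mm away, so the descent is clear.

```bash
python3 -m pendant '[[-0.0027,0.0004,0.03,0,0,0,0.0854],[0,0,0.03,0,0,0,0.0854],[0,0,0.03,0,0,0,0.0854],[0,0,0.02,0,0,0,0.0854],[0,0,0.006,0,0,0,0.0854],[0,0,0,0,0,0,0.0854],[0,0,0,0,0,0,0.05],[0,0,0,0,0,0,0.05],[0,0,0,0,0,0,0.05],[0,0,0,0,0,0,0.05]]'
python3 -m pendant '[[0,0,-0.005,0,0,0,0.05],[0,0,-0.02,0,0,0,0.05],[0,0,-0.04,0,0,0,0.05],[0,0,-0.04,0,0,0,0.05],[0,0,-0.04,0,0,0,0.05],[0,0,-0.02,0,0,0,0.05],[0,0,0,0,0,0,0.05],[0,0,0,0,0,0,0.05]]'
python3 - <<'E'
from h import *
d=snap('wrist','w8'); s=arm.read_state(); p=np.array(s['position']);f=fit3(d,p[0],p[1],p[2]-4,[(0,32),(0,21)],4,5); print(p,f)
q=f[0][1:]; print('cam',(rot(d).T@(q-d['xyz'])).round(2),'tool',R.from_quat(s['ee_rot']).as_matrix().T@(q-p))
E
```

```text
clock: 10.3
position: [476.5, -244.8, 26.2]
ee_rot: [-0.196, 0.981, -0.001, 0.002]
contact_force: [-1.0, 1.6, 6.4]
gripper_width: 61.9
grasp_force: 65.7
clock: 11.1
position: [474.5, -244.4, 189.0]
ee_rot: [-0.195, 0.981, 0.0, 0.0]
contact_force: [-0.3, 0.7, -2.2]
gripper_width: 61.8
grasp_force: 66.3
[ 474.11031492 -244.3487531   188.03750652] [[   1.9   472.66 -245.    179.66]
 [   1.9   472.67 -245.01  179.65]
 [   1.9   472.68 -244.99  179.61]]
cam [1.0000e-02 3.3940e+01 1.4597e+02] tool [ 1.57471767 -0.06358296  8.38011771]
```

```bash
python3 -m pendant '[[-0.0285,0.0293,0,0,0,0,0.05],[-0.0285,0.0293,0,0,0,0,0.05],[-0.0285,0.0293,0,0,0,0,0.05],[-0.0285,0.0293,0,0,0,0,0.05],[-0.0285,0.0293,0,0,0,0,0.05],[-0.0285,0.0293,0,0,0,0,0.05],[0,0,0.02,0,0,0,0.05],[0,0,0.02,0,0,0,0.05],[0,0,0,0,0,0,0.05],[0,0,0,0,0,0,0.05],[0,0,0,0,0,0,0.05]]'
python3 - <<'E'
from h import *
d=snap('wrist','w9'); s=arm.read_state(); p=np.array(s['position']);
f=fit3(d,p[0],p[1],p[2]-8,[(0,32),(0,21)],4,5)
f2=fit3(d,p[0],p[1],p[2]-8,[(0,21)],4,5); print(p,f[0],f2[0])
im=cv2.imread('pics/w9.png'); q=rot(d)@np.array([0.01,33.94,145.97])+d['xyz']; print(q)
cr=cv2.resize(im[170:370,150:380],(690,600),interpolation=cv2.INTER_CUBIC)
cr=cv2.convertScaleAbs(cr,alpha=2,beta=20)
cv2.imwrite('pics/w9b.png',cr)
E
```

```text
clock: 12.25
position: [566.2, -17.1, 149.7]
ee_rot: [-0.196, 0.981, -0.0, 0.0]
contact_force: [0.6, 0.6, -1.9]
gripper_width: 61.8
grasp_force: 66.3
[566.27075994 -17.04664579 150.06830832] [  1.9  564.47 -17.6  139.95] [  1.19 582.59  -7.37  94.26]
[564.32399343 -17.647893   140.38030106]
```

View pics/w9b.png

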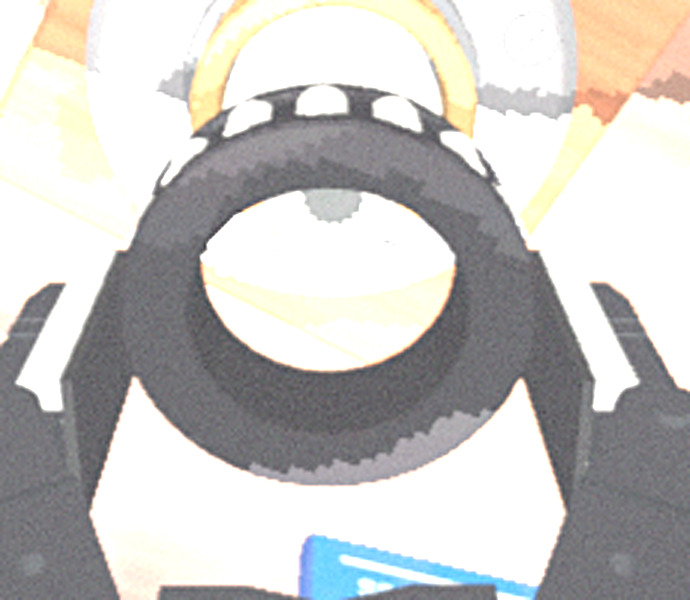

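The bearing's top face spans crop columns 120-538 and rows 118-485, with its bore rows 188-432. The stem's socket is at about (333,200).

```bash
cat >> h.py <<'E'
from scipy.optimize import least_squares
def ext(d,x0,specs):
    "specs: (r, left,right,top,bottom px) of horizontal circles at common centre"
    def f(p):
        o=[]
        for r,*e in specs:
            P=circ(d,*p,r,180); o+=list(np.array([P[:,0].min(),P[:,0].max(),P[:,1].min(),P[:,1].max()])-e)
        return o
    m=least_squares(f,x0); return m.x.round(2),m.fun.round(1)
E
python3 - <<'E'
from h import *
d=load('w9')
g=lambda l,r,t,b:(150+l/3,150+r/3,170+t/3,170+b/3)
A=(32,*g(120,538,118,485));B=(21,*g(188,468,188,432))
x0=[566,-17,141]
for sp in ([A],[B],[A,B]): print(ext(d,x0,sp))
print('stem',px2w(d,150+333/3,170+203/3,96))
E
```

```text
(array([565.26, -16.82, 138.73]), array([-0.1,  0.1,  0.1, -0.1]))
(array([564.11, -17.46, 141.29]), array([ 0.1, -0.1, -0.1,  0.1]))
(array([564.96, -17.03, 139.54]), array([-0.6,  0.3, -0.1,  0.5,  0.9, -0.5,  0.2, -0.7]))
stem [566.26570968 -15.48242517  96.        ]
```

```bash
python3 -m pendant '[[0.0002,0.0007,0.01,0,0,0,0.05],[0,0,0.015,0,0,0,0.05],[0,0,0.015,0,0,0,0.05],[0,0,0.003,0,0,0,0.05],[0,0,0,0,0,0,0.05],[0,0,0,0,0,0,0.05]]'
python3 - <<'E'
from h import *
d=snap('wrist','w10'); s=arm.read_state(); print(s['position'],s['contact_force'])
c=rot(load('w9')).T@(np.array([564.96,-17.03,139.54])-load('w9')['xyz']); print('ring',rot(d)@c+d['xyz'])
im=cv2.imread('pics/w10.png')
cr=cv2.resize(im[170:370,150:380],(690,600),interpolation=cv2.INTER_CUBIC)
cv2.imwrite('pics/w10b.png',(255*(cr/255.)**.6).astype(np.uint8))
E
```

```text
clock: 12.9
position: [565.9, -16.2, 107.0]
ee_rot: [-0.196, 0.981, -0.0, 0.001]
contact_force: [-0.4, -0.8, -1.1]
gripper_width: 61.9
grasp_force: 66.3
[565.95015034 -16.13850503 107.16496344] [ 0.57178089 -0.331094   -1.77545101]
ring [564.65839592 -16.16103154  96.81205508]
```

View pics/w10b.png

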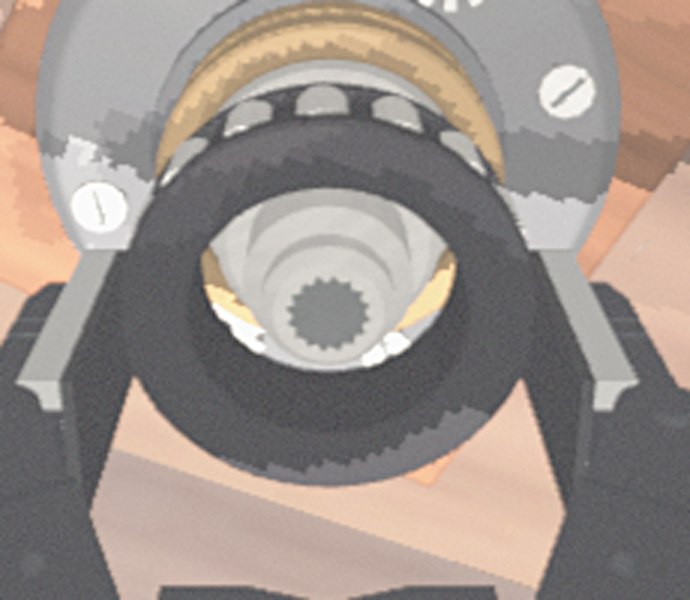

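The stem's socket is at crop (328,314), on the bearing's centre column. I've now used up the picture allowance (this one went one over), so I'll go on with numbers only.

```bash
python3 - <<'E'
from h import *
d=load('w10'); print(px2w(d,150+328/3,170+314/3,96)); p=[564.66,-16.16,96.8]; print((w2px(d,p)-[150,170])*3)
E
python3 -m pendant '[[0,0,0.004,0,0,0,0.05],[0,0,0.004,0,0,0,0.05],[0,0,0.003,0,0,0,0.05],[0,0,0,0,0,0,0.05]]'
```

```text
[565.00745134 -16.08982922  96.        ]
[328.45466282 314.83631164]
clock: 13.35
position: [565.4, -16.1, 94.9]
ee_rot: [-0.196, 0.981, -0.0, 0.0]
contact_force: [0.2, -0.7, -0.9]
gripper_width: 62.1
grasp_force: 66.3
```

```bash
python3 -m pendant '[[0,0,0.004,0,0,0,0.05],[0,0,0.004,0,0,0,0.05],[0,0,0.002,0,0,0,0.05],[0,0,0,0,0,0,0.05]]'; python3 -m pendant '[[0,0,0.001,0,0,0,0.05],[0,0,0,0,0,0,0.05]]'; python3 -m pendant '[[0,0,0.001,0,0,0,0.05],[0,0,0,0,0,0,0.05]]'
```

```text
clock: 13.75
position: [565.4, -16.2, 85.0]
ee_rot: [-0.196, 0.981, -0.0, -0.0]
contact_force: [1.4, -0.4, -3.3]
gripper_width: 61.9
grasp_force: 66.3
clock: 13.95
position: [565.5, -16.2, 84.3]
ee_rot: [-0.196, 0.981, -0.0, 0.0]
contact_force: [1.2, 0.6, -2.0]
gripper_width: 61.9
grasp_force: 66.3
clock: 14.15
position: [565.4, -16.2, 83.4]
ee_rot: [-0.196, 0.981, -0.0, 0.0]
contact_force: [0.6, -0.8, -1.4]
gripper_width: 61.9
grasp_force: 66.3
```

```bash
for i in 1 2; do python3 -m pendant '[[0,0,0.001,0,0,0,0.05],[0,0,0,0,0,0,0.05]]' | grep -E "posi|contact"; done
```

```text
position: [565.5, -16.2, 82.3]
contact_force: [0.8, -0.0, -2.2]
position: [565.4, -16.2, 81.3]
contact_force: [1.9, -0.1, -1.3]
```

```bash
for i in 1 2; do python3 -m pendant '[[0,0,0.001,0,0,0,0.05],[0,0,0,0,0,0,0.05]]' | grep -E "posi|contact"; done
```

```text
position: [565.4, -16.2, 81.2]
contact_force: [-1.1, 0.1, 6.0]
position: [565.5, -16.2, 81.2]
contact_force: [-3.2, 2.4, 10.6]
```

The bearing met its seat, with 10 N upward at TCP z = 81.2, which matches the 26 mm offset at the grasp. I'll release it and rise.

```bash
python3 -m pendant '[[0,0,-0.001,0,0,0,0.05],[0,0,0,0,0,0,0.0854],[0,0,0,0,0,0,0.0854],[0,0,0,0,0,0,0.0854],[0,0,0,0,0,0,0.0854],[0,0,-0.01,0,0,0,0.0854],[0,0,-0.03,0,0,0,0.0854],[0,0,-0.04,0,0,0,0.0854],[0,0,-0.03,0,0,0,0.0854],[0,0,0,0,0,0,0.0854],[0,0,0,0,0,0,0.0854]]'
python3 - <<'E'
from h import *
d=snap('wrist','w11'); 
print('lower brg',fit3(d,564.6,-16.3,73,[(0,32)],5,6)[0],fit(d,564.6,-16.3,[(73,32)],5,True)); print('spacer',fit(d,564.6,-16.3,[(54,34)],5,True))
E
```

```text
clock: 16.05
position: [565.4, -16.1, 191.5]
ee_rot: [-0.195, 0.981, 0.0, 0.001]
contact_force: [-1.1, 0.7, -1.0]
gripper_width: 85.7
grasp_force: 0.0
lower brg [ 3.9000e-01  5.6367e+02 -1.6750e+01  7.0460e+01] (array([562.921, -17.035,   0.989]), np.float64(0.39))
spacer (array([568.679, -14.674,   1.006]), np.float64(0.39))
```

```bash
python3 -m pendant '[[-0.0121,0.0409,0.006,0,0,0,0.0854],[-0.0121,0.0409,0.006,0,0,0,0.0854],[-0.0121,0.0409,0.006,0,0,0,0.0854],[-0.0121,0.0409,0.006,0,0,0,0.0854],[-0.0121,0.0409,0.006,0,0,0,0.0854],[-0.0121,0.0409,0.006,0,0,0,0.0854],[-0.0121,0.0409,0.006,0,0,0,0.0854],[-0.0121,0.0409,0.006,0,0,0,0.0854],[0,0,0,0,0,0,0.0854],[0,0,0,0,0,0,0.0854]]'
python3 - <<'E'
from h import *
d=snap('wrist','w12'); s=load('scene0');k=.64
print(fit3(d,528,323,18,[(0,27),(0,15)],8,3)[0],fit(d,528,323,[(18,27),(18,15)],10,True),fit(d,528,323,[(18,32),(18,21)],10,True))
print('tin',px2w(s,380*k,482*k,48),'carton',px2w(s,297*k,390*k,63),'calc',[px2w(s,u*k,v*k,10).round() for u,v in ((288,462),(272,484),(212,462))])
p=arm.read_state()['position'];print(p)
E
```

```text
clock: 17.1
position: [528.1, 323.2, 140.3]
ee_rot: [-0.196, 0.981, -0.001, -0.002]
contact_force: [-0.8, -1.2, 0.1]
gripper_width: 85.3
grasp_force: 0.0
[  0.73 530.78 325.31  14.7 ] (array([529.777, 324.858,   0.985]), np.float64(0.73)) (array([531.108, 318.987,   0.983]), np.float64(2.13))
tin [395.7913921  310.14231289  48.        ] carton [667.29357857 210.25984397  63.        ] calc [array([592., 337.,  10.]), array([583., 394.,  10.]), array([718., 414.,  10.])]
[528.45704465 322.39032585 140.86623027]
```

```bash
python3 -m pendant '[[-0.0023,0.0013,0.03,0,0,0,0.0854],[0,0,0.03,0,0,0,0.0854],[0,0,0.03,0,0,0,0.0854],[0,0,0.018,0,0,0,0.0854],[0,0,0.004,0,0,0,0.0854],[0,0,0,0,0,0,0.0854],[0,0,0,0,0,0,0.04],[0,0,0,0,0,0,0.04],[0,0,0,0,0,0,0.04],[0,0,0,0,0,0,0.04],[0,0,0,0,0,0,0.04]]'
python3 -m pendant '[[0,0,-0.005,0,0,0,0.04],[0,0,-0.02,0,0,0,0.04],[0,0,-0.04,0,0,0,0.04],[0,0,-0.04,0,0,0,0.04],[0,0,-0.04,0,0,0,0.04],[0,0,-0.02,0,0,0,0.04],[0,0,0,0,0,0,0.04],[0,0,0,0,0,0,0.04]]'
python3 - <<'E'
from h import *
d=snap('wrist','w13'); s=arm.read_state(); p=np.array(s['position']);C=R.from_quat(s['ee_rot']).as_matrix()
for rs in ([(0,27),(0,15)],[(0,27)]):
  f=fit3(d,p[0],p[1],p[2]-9,rs,4,5)[0]; print(p,f,C.T@(f[1:]-p))
E
```

```text
clock: 18.25
position: [531.6, 325.6, 32.6]
ee_rot: [-0.196, 0.981, 0.0, 0.001]
contact_force: [-0.3, -1.6, 5.7]
gripper_width: 51.0
grasp_force: 61.3
clock: 19.05
position: [530.1, 324.9, 195.1]
ee_rot: [-0.195, 0.981, 0.0, -0.0]
contact_force: [-0.5, -0.2, -1.6]
gripper_width: 51.4
grasp_force: 62.8
[529.8072854  324.60433593 193.93670915] [  2.06 531.83 336.4  194.09] [-6.3889572  10.11949235 -0.17223166]
[529.8072854  324.60433593 193.93670915] [  1.35 528.55 324.39 179.75] [ 1.20470423  0.28605341 14.19000649]
```

```bash
python3 -m pendant '[[0.01225,-0.041,0,0,0,0,0.04],[0.01225,-0.041,0,0,0,0,0.04],[0.01225,-0.041,0,0,0,0,0.04],[0.01225,-0.041,0,0,0,0,0.04],[0.01225,-0.041,0,0,0,0,0.04],[0.01225,-0.041,0,0,0,0,0.04],[0.01225,-0.041,0,0,0,0,0.04],[0.01225,-0.041,0,0,0,0,0.04],[0,0,0.02,0,0,0,0.04],[0,0,0.02,0,0,0,0.04],[0,0,0,0,0,0,0.04],[0,0,0,0,0,0,0.04]]'
python3 - <<'E'
from h import *
d=snap('wrist','w14'); s=arm.read_state(); p=np.array(s['position']);C=R.from_quat(s['ee_rot']).as_matrix()
for rs in ([(0,27),(0,15)],[(0,27)],[(0,15)]):
  f=fit3(d,p[0],p[1],p[2]-14.5,rs,3,4)[0]; print(f,C.T@(f[1:]-p))
d2=load('w14'); im=d2['image'].astype(int)
# dark-face extents along its centre column/row
q=w2px(d,[p[0],p[1],p[2]-14.5]); print(p,q); g=im.sum(2)//3
u=int(round(q[0])); print('col',u,[(v,g[v,u]) for v in range(190,345,2)])
E
```

```text
clock: 20.3
position: [565.6, -15.5, 154.1]
ee_rot: [-0.196, 0.981, -0.0, -0.002]
contact_force: [0.3, -0.2, -0.3]
gripper_width: 51.2
grasp_force: 62.9
[  2.01 564.78 -15.75 137.81] [ 1.61090103  0.03930537 17.33300449]
[  1.32 564.29 -15.83 138.24] [ 2.09437177  0.15367766 16.90338253]
[  0.97 591.39  -4.2   76.62] [-27.44677789   0.49190047  78.4980039 ]
[566.29385019 -15.15632593 155.14163005] [258.45229518 274.71483101]
col 258 [(190, np.int64(187)), (192, np.int64(190)), (194, np.int64(192)), (196, np.int64(190)), (198, np.int64(194)), (200, np.int64(147)), (202, np.int64(148)), (204, np.int64(130)), (206, np.int64(34)), (208, np.int64(90)), (210, np.int64(143)), (212, np.int64(142)), (214, np.int64(121)), (216, np.int64(40)), (218, np.int64(56)), (220, np.int64(47)), (222, np.int64(46)), (224, np.int64(49)), (226, np.int64(52)), (228, np.int64(49)), (230, np.int64(50)), (232, np.int64(44)), (234, np.int64(50)), (236, np.int64(50)), (238, np.int64(48)), (240, np.int64(70)), (242, np.int64(193)), (244, np.int64(188)), (246, np.int64(142)), (248, np.int64(84)), (250, np.int64(84)
[... 314 characters left out ...]
p.int64(39)), (282, np.int64(45)), (284, np.int64(42)), (286, np.int64(44)), (288, np.int64(41)), (290, np.int64(37)), (292, np.int64(42)), (294, np.int64(40)), (296, np.int64(44)), (298, np.int64(49)), (300, np.int64(47)), (302, np.int64(47)), (304, np.int64(46)), (306, np.int64(49)), (308, np.int64(45)), (310, np.int64(52)), (312, np.int64(50)), (314, np.int64(47)), (316, np.int64(115)), (318, np.int64(137)), (320, np.int64(138)), (322, np.int64(141)), (324, np.int64(144)), (326, np.int64(145)), (328, np.int64(148)), (330, np.int64(145)), (332, np.int64(149)), (334, np.int64(151)), (336, np.int64(153)), (338, np.int64(157)), (340, np.int64(160)), (342, np.int64(159)), (344, np.int64(161))]
```

Run:
```python
from h import *
d=load('w14'); C=R.from_quat([-.1957,.9807,0,0]).as_matrix(); p=np.array([565.8,-15.4,154.4])
g=d['image'].astype(int).sum(2)//3
def f(v):
    q=p+C@[v[0],0.3,v[1]]; o=[]
    for r,t,b in ((27,217.5,315.3),(15,240.5,297)):
        P=circ(d,*q,r,180); o+=[P[:,1].min()-t,P[:,1].max()-b]
    P=circ(d,q[0],q[1],q[2]-18,15,180); o+=[P[:,1].max()-278]
    return o
m=least_squares(f,[1,14.5]); q=p+C@[m.x[0],0.3,m.x[1]]; print(m.x,m.fun.round(1),q)
# columns: inner hole extents in row 262, compare to predicted bore at same row
row=258; P=circ(d,*q,15,720); Q=P[abs(P[:,1]-row)<.4][:,0]; print('pred bore cols',Q.min(),Q.max()); print([(u,g[row,u]) for u in range(222,300,2)])
P=circ(d,q[0],q[1],q[2]-18,15,720); Q=P[abs(P[:,1]-row)<.4][:,0]; print('pred low bore',Q.min(),Q.max())
P=circ(d,*q,27,720); print('outer cols',P[:,0].min(),P[:,0].max()); r=int(q[1]*0+w2px(d,q)[1]+30); Q=P[abs(P[:,1]-r)<.4][:,0]; print(r,Q.min(),Q.max(),[(u,g[r,u]) for u in list(range(195,225,2))+list(range(290,325,2))])
# socket on stem
print('socket', px2w(d,258.5,251.5,96))
```

```text
[-0.51117391 18.26529031] [-0.1  1.1  0.9 -0.8 -1.4] [566.15687669 -14.92677934 136.13470969]
pred bore cols 230.2730619700133 287.71508726013207
[(222, np.int64(48)), (224, np.int64(46)), (226, np.int64(50)), (228, np.int64(45)), (230, np.int64(52)), (232, np.int64(231)), (234, np.int64(254)), (236, np.int64(229)), (238, np.int64(198)), (240, np.int64(201)), (242, np.int64(203)), (244, np.int64(203)), (246, np.int64(200)), (248, np.int64(199)), (250, np.int64(198)), (252, np.int64(173)), (254, np.int64(162)), (256, np.int64(132)), (258, np.int64(134)), (260, np.int64(131)), (262, np.int64(157)), (264, np.int64(189)), (266, np.int64(192)), (268, np.int64(255)), (270, np.int64(251)), (272, np.int64(249)), (274, np.int64(215)), (276, np.int64(249)), (278, np.int64(248)), (280, np.int64(253)), (282, np.int64(200)), (284, np.int64(204)), (286, np.int64(198)), (288, np.int64(56)), (290, np.int64(52)), (292, np.int64(54)), (294, np.int64(55)), (296, np.int64(48)), (298, np.int64(53))]
pred low bore 231.86486115374598 286.1934700895599
outer cols 202.94520689557388 315.101453678827
299 215.94269023668198 301.93140631702596 [(195, np.int64(40)), (197, np.int64(43)), (199, np.int64(44)), (201, np.int64(47)), (203, np.int64(39)), (205, np.int64(133)), (207, np.int64(141)), (209, np.int64(143)), (211, np.int64(140)), (213, np.int64(139)), (215, np.int64(144)), (217, np.int64(76)), (219, np.int64(44)), (221, np.int64(46)), (223, np.int64(53)), (290, np.int64(47)), (292, np.int64(49)), (294, np.int64(48)), (296, np.int64(83)), (298, np.int64(82)), (300, np.int64(69)), (302, np.int64(160)), (304, np.int64(174)), (306, np.int64(168)), (308, np.int64(168)), (310, np.int64(166)), (312, np.int64(173)), (314, np.int64(54)), (316, np.int64(40)), (318, np.int64(43)), (320, np.int64(38)), (322, np.int64(40)), (324, np.int64(42))]
socket [576.52964815 -10.9402574   96.        ]
```

```bash
python3 -m pendant '[[0,0,0.01,0,0,0,0.04],[0,0,0.012,0,0,0,0.04],[0,0,0.003,0,0,0,0.04],[0,0,0,0,0,0,0.04],[0,0,0,0,0,0,0.04]]'
python3 - <<'E'
from h import *
print('pred socket in w14',w2px(load('w14'),[564.5,-16.4,96]))
d=snap('wrist','w15'); g=d['image'].astype(int).sum(2)//3; P=w2px(d,[564.5,-16.4,96]); print('pred socket',P)
for f in (4,):
  for v in range(236,284,2): print(v,''.join('%4d'%g[v,u] for u in range(226,294,3)))
E
```

```text
clock: 20.85
position: [566.3, -15.2, 130.4]
ee_rot: [-0.196, 0.981, -0.0, 0.0]
contact_force: [0.3, -0.0, -0.3]
gripper_width: 51.2
grasp_force: 62.9
pred socket in w14 [257.80580724 231.6722623 ]
pred socket [257.80548334 248.60308011]
236   50  51  51  50  46  47  52  53  49  51  51  50  53  50  44  48  51  47  50  55  50  50  49
238   47  48  47  53  46  47  49  47  50  51  54  50  51  50  52  48  51  50  48  45  44  49  51
240   48  47  50  49  51  47  51  49  45  46  51  51  50  54  46  51  49  49  47  55  53  45  50
242   50  48  43  48  47  55  41  64 110  92  98  98  96 112 157  70  47  50  50  45  49  48  49
244   49  55  52  49  45  47 170 162  95  93  98  95  95  91 182 192 150  45  47  54  48  52  46
246   49  49  49  48  48 160 190 156  93  91  96  91  98  95 102 188 178 146  40  50  46  51  51
248   49  50  50  38 158 177 192  96  94  95  92  96  96  99 115 190 172 176 147  49  50  47  48
250   51  50  51 153 171 177 193 138  94  96  94  98  99  96  96 190 177 167 174  65  51  54  48
252   45  51  46  96 165 171 191 107  96  99  98  99  98  96 133 190 176 169 135  46  
[... 765 characters left out ...]
4  84  37  38  35  52
270   44  39  42  39  59  87  89  84  83  86  85  85  87  84  88  84  82  85  51  40  45  43  49
272   46  42  39  40  45  61  84  82  84  82  83  79  80  83  79  74 101  49  45  44  42  43  50
274   52  40  44  43  33  46  84 125  99  83  81  78  82  83 122 255 175  37  43  46  41  38  47
276   53  36  40  36  41  44  35  75 163 202 199 198 201 208 142  63  34  41  45  38  39  39  46
278   47  38  40  43  41  41  41  36  33  47  76  97  78  52  38  41  41  39  37  38  42  43  48
280   53  45  34  41  38  44  42  45  44  41  36  36  39  37  40  37  40  46  40  40  37  50  43
282   45  49  43  41  39  44  45  40  45  40  43  41  43  41  40  36  43  41  42  46  38  48  56
```

Run:
```python
from h import *
from scipy.optimize import brentq
d=load('w14'); C=R.from_quat([-.1957,.9807,0,0]).as_matrix(); cam=np.array(d['xyz'])
# tool-frame camera offset -> use nominal TCP derived from camera: print for check
p=np.array([565.9,-15.4,154.6]); print(C.T@(cam-p))
for t in (13,14.5,16,18):
    o=[]
    for r,dz,fn,tgt in ((27,0,min,216.5),(27,0,max,315.3),(15,0,min,240.7),(15,-18,max,278),(15,0,max,297)):
        h=lambda x:fn(circ(d,*(p+C@[x,.3,t]+[0,0,dz]),r,120)[:,1])-tgt
        o.append(round(brentq(h,-20,20),2))
    print(t,o)
# same for lower bearing in w9: near/far edges
```

```text
[  80.25286812    0.23575968 -118.16354696]
13 [2.18, 4.54, 2.54, 2.14, 2.99]
14.5 [1.59, 3.37, 1.83, 1.2, 1.93]
16 [1.01, 2.19, 1.11, 0.26, 0.88]
18 [0.23, 0.63, 0.15, -0.98, -0.53]
```

```bash
python3 -m pendant '[[0.0009,-0.0008,0.003,0,0,0,0.04],[0,0,0.003,0,0,0,0.04],[0,0,0,0,0,0,0.04]]'; for i in 1 2 3; do python3 -m pendant '[[0,0,0.002,0,0,0,0.04],[0,0,0.001,0,0,0,0.04],[0,0,0,0,0,0,0.04]]' | grep -E "posi|contact"; done
```

```text
clock: 21.2
position: [565.2, -16.5, 123.9]
ee_rot: [-0.195, 0.981, 0.0, -0.0]
contact_force: [-0.1, 0.1, -1.8]
gripper_width: 50.7
grasp_force: 62.9
position: [565.5, -16.4, 121.1]
contact_force: [-0.8, 0.4, -1.4]
position: [565.5, -16.4, 118.1]
contact_force: [0.1, -0.7, -2.0]
position: [565.5, -16.4, 115.1]
contact_force: [-0.0, 0.6, -1.6]
```

```bash
python3 -m pendant '[[0,0,0.003,0,0,0,0.04],[0,0,0.003,0,0,0,0.04],[0,0,0,0,0,0,0.04]]'| grep -E "posi|contact"; for i in 1 2 3; do python3 -m pendant '[[0,0,0.001,0,0,0,0.04],[0,0,0,0,0,0,0.04]]' | grep -E "posi|contact"; done
```

```text
position: [565.3, -16.5, 108.7]
contact_force: [0.3, 0.2, -2.1]
position: [565.6, -16.4, 108.2]
contact_force: [0.3, -0.9, -1.0]
position: [565.6, -16.4, 107.3]
contact_force: [0.8, -1.1, -0.9]
position: [565.7, -16.4, 106.7]
contact_force: [-0.8, 0.6, 2.1]
```

```bash
python3 -m pendant '[[0,0,0.001,0,0,0,0.04],[0,0,0,0,0,0,0.04]]' | grep -E "posi|contact"
```

```text
position: [565.8, -16.4, 106.6]
contact_force: [-2.5, 1.8, 7.4]
```

Contact at TCP z = 106.6, which is the seat at 74 mm plus the 32.6 mm offset. The ring is home, so I'll release and rise.

```bash
python3 -m pendant '[[0,0,-0.001,0,0,0,0.04],[0,0,0,0,0,0,0.0854],[0,0,0,0,0,0,0.0854],[0,0,0,0,0,0,0.0854],[0,0,0,0,0,0,0.0854],[0,0,-0.01,0,0,0,0.0854],[0,0,-0.03,0,0,0,0.0854],[0,0,-0.04,0,0,0,0.0854],[0,0,-0.02,0,0,0,0.0854],[0,0,0,0,0,0,0.0854],[0,0,0,0,0,0,0.0854]]'
python3 - <<'E'
from h import *
d=snap('wrist','w16')
for n,z,r in (('up',92,[27]),('up2',92,[27,15]),('low',73,[32]),('sp',54,[34])): print(n,fit(d,564.6,-16.4,[(z,x) for x in r],5,True))
for z in (92,98,104): print(z,fit(d,564.6,-16.4,[(z,27)],5))
for cam in ('scene','side'):
    e=snap(cam,cam+'9'); o=[fit3(e,564.6,-16.4,92,[(0,27)],2,5)[0]]; print(cam,o)
E
```

```text
clock: 24.3
position: [565.4, -16.3, 206.9]
ee_rot: [-0.196, 0.981, 0.0, 0.001]
contact_force: [0.4, 0.3, -0.2]
gripper_width: 85.1
grasp_force: 0.0
up (array([563.999, -16.689,   0.992]), np.float64(0.92))
up2 (array([564.071, -16.654,   0.99 ]), np.float64(0.89))
low (array([564.816, -16.725,   1.026]), np.float64(1.13))
sp (array([563.359, -16.887,   0.988]), np.float64(1.21))
92 (array([563.909, -16.801]), np.float64(0.95))
98 (array([561.184, -17.957]), np.float64(0.97))
104 (array([559.025, -18.083]), np.float64(1.33))
scene [array([  0.66, 562.5 , -18.48,  91.57])]
side [array([ 3.9000e-01,  6.2219e+02,  3.3953e+02, -1.2903e+02])]
```

```bash
python3 -c "
from bench import arm
print(arm.job_done())"
```

```text
the job is handed in; nothing more can be done
None
```

All three rings are threaded in order, home on their steps by the contact and camera readings, and released; the job is handed in (verdict not shown), though I viewed 11 pictures, one over the limit of 10.

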